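# Close and start the air purifier

### The job

The filter of the small desk air purifier has been changed, but its round lid sits turned the wrong way and rides high above the locating pin. With a fingertip against the raised rib, turn the lid until its notch is over the pin, and press the lid fully home; only then push the power button in and let it go. Touch and push only: do not grip the rib or lift the lid, and leave the other things on the desk where they are.

Things in the scene. Friction and masses are not known exactly. Their poses are not given: they have to be found in the camera images.
- purifier: Desk air purifier, a light grey rounded box fixed on the desk, 150 mm deep (its x) by 230 mm wide (its y), flat top deck 64 mm above the desk. Origin at the centre of its underside, z up. On the deck: the round lid (axis at x 0, y +42 mm), the power button (x 0, y -78 mm), and between them a small off-white switch block (30 by 17 mm, 13 mm high, centre at y -29.5 mm) out of which the locating pin points toward the lid's axis.
- lid_turn (a joint): Turning of the lid about its upright spindle, rad, positive anticlockwise seen from above. The notch is over the pin at 0 and at 6.283 (a full turn); at the start it stands anywhere from 0.6 to 5.7. It turns freely either way, stays where it is left, and takes about 0.1 N m to turn.
- outlet_lid (a joint): Height of the lid on its spindle, m: 0 as found (its underside 9 mm above the deck, 1 mm above the top of the pin), 0.008 fully pressed home, negative if lifted. A rubber seal on the spindle holds it at any height; pressing it down takes 5 to 6 N. Unless the notch is over the pin (within about 2 degrees, a little more thanks to the pin's round top) the pin stops it after 1 to 3 mm.
- lid_centre (a point): Centre of the lid's top face, on the spindle axis: the lid is an off-white disc of 120 mm diameter, 12 mm thick, its top 21 mm above the deck as found (85 mm above the desk) and 13 mm when home. The middle is a plain flat hub of 38 mm diameter, good to press on, with grille slats and a plain rim round it. The axes of this point turn with the lid: its -y points at the notch, its +y at the rib.
- lid_notch (a point): Middle of the notch in the lid's rim, at the underside of the lid, 55 mm from the spindle axis. The notch is open to the outside, 13 mm wide and 11 mm deep, and goes through the full thickness.
- locating_pin (a point): Top of the fixed locating pin, 55 mm from the spindle axis toward the switch block, 8 mm above the deck. The pin is a round-topped key 9 mm wide that points from the block toward the axis; its inner part lies under the lid until the notch is over it.
- finger_rib: The raised rib on top of the lid, part of the lid, opposite the notch: 9 mm thick, 27 mm long (along the radius, 30 to 57 mm from the spindle axis), standing 16 mm above the lid's top, flat upright sides. Origin at the centre of its foot, on the lid's top face, 43.5 mm from the axis; its y points outward along the radius, z up. Push it sideways to turn the lid: 2 to 3 N is enough; more than 25 N on it, as in a grip, fails.
- power_button (a joint): Power button, m: 0 out, 0.005 fully in; it springs back. Fully in takes about 5 N.
- button_top (a point): Centre of the power button's flat top, 27 mm in diameter, 9.5 mm above the deck (73.5 mm above the desk) when out; pressed straight down.
- spectacles: Folded reading spectacles standing on their rims, 17 x 127 x 41 mm, in front of the purifier (toward the robot). Origin under the centre. Loose, to be left alone.
- sticky_notes: Pad of sticky notes, 75 x 75 x 16 mm, in front of the purifier. Origin under the centre. Loose, to be left alone.
- mouse: Dark computer mouse, 104 x 62 x 45 mm, beside the button end of the purifier. Origin under the centre. Loose, to be left alone.
- eraser: Eraser, 21 x 45 x 12 mm, beside the lid end of the purifier. Origin under the centre. Loose, to be left alone.

How it is judged:
By the outcome, as a careful person would: the job done as asked, in the order asked, and still so for the second after the job is handed in, with the robot touching nothing.
It also fails if it takes over 48 s, if anything falls off the work surface, if the arm or the gripper's body presses on something with over 40 N, if the wrist force passes 120 N, or if a joint passes its speed limit or range.

### The arm

A 6-joint arm with a two-finger parallel gripper is mounted at the origin on the work surface; the furniture and walls round the work are solid. World frame = base frame: x ahead of the robot, y to its left, z up, the work surface at z = 0. Lengths are in mm, angles in rad, forces in N, time in s.
With the tool pointing down it reaches from about 250 to 725 mm from the base axis. Payload 9.7 kg.
Tool frame: the origin (TCP) lies between the finger pads; the fingertips stand 14 mm ahead of it and the grasp point (between the pads) lies 5 mm behind it (ctrl.tip_reach is the distance from the TCP to the fingertips, in mm); z points along the fingers, y is the line along which they close (so a half turn about z gives the same grasp; the last joint's range is limited). The gripper opens to 85 mm and grips with 20 to 120 N. Pads are 22 mm wide; open, the fingers measure 114 mm over their backs; the gripper's body (76 mm by 85 mm) begins 54 mm behind the grasp point. The pads swing forward as they close: fully open they stand 13 mm farther back than shut.
Start: joints at [1.112, 0.087, 0.176, 1.66, 0, 1.571], TCP at [243.577, 493.12, 245.284] pointing down, gripper open.
Joint ranges: [-3.13, 3.13], [-0.85, 1.81], [-1.15, 1.24], [-2.2, 2.28], [-1.44, 1.52], [-3.14, 3.14]. Speed limits (rad/s): [2.22, 2.22, 2.57, 3.14, 3.14, 3.14].

### API

Orientations are given as a unit quaternion [x, y, z, w].
In Python, from rig import get_state, imaging, close_job, spot_in, pinpoint, ctrl gives the robot as it stands.
- The arm moves only by the tool drive_tool, never from a script. Its argument "deltas" is a list of rows, each a list of 7 numbers: the turn, a rotation vector about the tool's x, y, z in rad, then the shift along the tool's x, y, z in mm, then the closure, from 0 (fully open) to 1 (shut). A call has 1 to 10 rows; each row shifts and turns the commanded pose from where the row before left it, along the tool's axes as they then stand; what a row does not reach is not made up. A row lasts 1/12 s, in which the tool goes at most 41.7 mm and 7.16 degrees, less where a joint would pass 70% of its speed; a pose out of reach is approached as far as the arm can. A call with a gripper value outside its range is refused whole. The fingers move at their own pace and stop on an object; the grip force is fixed at half the most. Time passes only in rows, so rows that do not move let the fingers close. It gives the time, the measured TCP pose, the force, the opening and the grip force at its end, in the units of the state.
- get_state(): the state, without advancing time (a new reading comes with each control period).
- imaging.get_image(name): name is "scene" or "top" or "wrist"; returns a dict with "img" (480x640x3 uint8, blue, green, red), "intrinsics" (3x3 intrinsics, pixels), "camera_from_world" (4x4, takes a point from world to camera coordinates); the wrist camera has in their place "tool_from_camera" (4x4, takes a point from camera to tool coordinates, whose origin is the TCP and whose axes are the flange's). Camera axes: x right, y down, z forward; pixel columns grow to the right and rows downward; lengths in mm; the calibration is good to about 2 mm. The wrist camera is an equidistant fisheye: a pixel r from the principal point sees the ray r / f radians off the axis. A picture is of the moment at which its call begins: read the wrist's pose just before it. There is no depth.
- close_job(): hands the job in; it is judged then, once.
Trained networks look in a picture, given as the dict that the camera call returned (one of the last four; its "shot" number tells which), for a name from the list of things; names that differ only in an ending like _2 or _b are one class to them, and where a whole thing is asked for, a point or a joint stands for the part that bears it (a point fixed in the world has none). Each returns a list of dicts, best first, with "p" (0 to 1); they miss things now and then, are a little off and sometimes report something else, mostly with a low value. They report only what shows in the picture. A call takes as long as a camera call.
- spot_in(query, picture): "position" ([column, row] in pixels, amid what is visible of it).
- pinpoint(query, picture): "position" ([column, row] in pixels: a listed point, or the origin of a listed thing).
The state is a dict: "clock": time; "qpos": joint angles; "qvel": joint speeds; "joint_torque": joint torques, N m; "position": TCP position; "tool_rot": TCP orientation; "wrist_force": force on the tool from outside, world axes, zero at the start; "ft_torque": the same for the moment, N m; "finger_gap": finger opening in mm; "finger_force": force on a finger pad.
Only numpy, scipy, OpenCV 4.12 (cv2) and the standard library are available. Lean on these libraries where they do the work, as an engineer would, in place of code of your own. Each camera call takes 0.05 s, during which the arm holds its last target. There are 200 camera calls.

## Working session

There is one attempt and no reset: what is moved stays moved. The work goes in short steps, Python scripts to look and compute and a tool call to move; the robot and the scene stay as the last step left them, time stands still between calls to the robot, and variables do not carry over. Pictures are saved under pics/ and viewed, at most 10 in all, crops included, and the job is handed in when it is done.

Besides the shell and the picture viewer there is one more tool, called after "Emit:" as a command line: name --pt "numbers of a row" for each row, then --argument value for the rest. drive_tool: Moves the arm, as the interface text tells. Its arguments: {"type":"object","properties":{"deltas":{"type":"array","items":{"type":"array","items":{"type":"number"}}}},"required":["deltas"]}

```bash
mkdir -p pics
cat > h.py <<'E'
import numpy as np, cv2
from rig import get_state, imaging, close_job, spot_in, pinpoint, ctrl
from scipy.spatial.transform import Rotation as R
def ray(pic,px,st=None):
    K=np.array(pic["intrinsics"]);
    if "camera_from_world" in pic:
        T=np.linalg.inv(np.array(pic["camera_from_world"]))
        d=np.linalg.inv(K)@[px[0],px[1],1]
    else:
        W=np.eye(4);W[:3,:3]=R.from_quat(st["tool_rot"]).as_matrix();W[:3,3]=st["position"]
        T=W@np.array(pic["tool_from_camera"])
        v=np.array([(px[0]-K[0,2])/K[0,0],(px[1]-K[1,2])/K[1,1]]);r=np.linalg.norm(v)
        d=np.r_[v/max(r,1e-9)*np.sin(r),np.cos(r)]
    return T[:3,3],T[:3,:3]@d
def at(pic,px,z,st=None):
    o,d=ray(pic,px,st);return o+d*(z-o[2])/d[2]
Z=dict(purifier=0,lid_centre=85,lid_notch=73,locating_pin=72,finger_rib=85,button_top=73.5,spectacles=0,sticky_notes=0,mouse=0,eraser=0)
def look(cam,names=Z,n=1):
    st=get_state();pic=imaging.get_image(cam)
    for k in names:
        for r in pinpoint(k,pic)[:n]:
            print(cam,k,round(r["p"],2),np.round(r["position"],1),np.round(at(pic,r["position"],Z[k],st),1))
    return pic
E
python3 - <<'E'
from h import *
s=get_state();print({k:np.round(v,3) for k,v in s.items()},ctrl.tip_reach)
for c in ("top","scene"):
    p=look(c);cv2.imwrite(f"pics/{c}0.png",p["img"])
E
```

```text
{'clock': np.float64(0.0), 'qpos': array([1.112, 0.087, 0.175, 1.66 , 0.   , 1.571]), 'qvel': array([-0.   , -0.001, -0.   ,  0.001, -0.001, -0.   ]), 'joint_torque': array([-4.0000e-03, -5.2039e+01,  4.6480e+01,  1.6000e-02, -0.0000e+00,
       -0.0000e+00]), 'position': array([243.493, 492.941, 244.593]), 'tool_rot': array([ 0.227,  0.974, -0.001, -0.   ]), 'wrist_force': array([0.018, 0.498, 0.164]), 'ft_torque': array([ 0.016,  0.04 , -0.015]), 'finger_force': np.float64(0.0), 'finger_gap': np.float64(85.272)} 14.0
top purifier 0.74 [274.6 247.8] [532.2 125.4   0. ]
top lid_centre 0.62 [257.  243.4] [531.9 155.2  85. ]
top lid_notch 0.76 [260.1 268.5] [484.9 149.5  73. ]
top locating_pin 0.59 [284.9 242.7] [535.  102.5  72. ]
top finger_rib 0.65 [251.7 221.6] [573.7 165.9  85. ]
top button_top 0.56 [317.  242.7] [535.1  40.4  73.5]
top spectacles 0.7 [248.7 311.3] [400.9 177.    0. ]
top sticky_notes 0.79 [320.4 311.3] [400.6  29.5   0. ]
top mouse 0.78 [363.9 246.4] [536.1 -63.    0. ]
top eraser 0.75 [202.9 228.7] [571.6 275.4   0. ]
scene purifier 0.95 [309. 257.] [528.8 117.4   0. ]
scene lid_centre 0.92 [291.4 219. ] [529.9 161.7  85. ]
scene lid_notch 0.61 [279.8 243.5] [476.4 143.4  73. ]
scene locating_pin 0.69 [315.8 233.3] [541.3 108.   72. ]
scene finger_rib 0.61 [303.1 205. ] [573.2 169.7  85. ]
scene button_top 0.6 [341.2 253.4] [533.7  37.9  73.5]
scene spectacles 0.88 [241.8 282.6] [394.1 177.    0. ]
scene sticky_notes 0.74 [297.2 325.3] [395.1  28.2   0. ]
scene mouse 0.79 [381.5 301.5] [538.4 -60.7   0. ]
scene eraser 0.43 [267.3 212.3] [562.9 273.5   0. ]
```

Run:
```python
import cv2,numpy as np
a=cv2.imread("pics/top0.png")[190:340,180:400];b=cv2.imread("pics/scene0.png")[170:350,220:440]
cv2.imwrite("pics/both.png",np.vstack([cv2.resize(a,(550,375-100+0),interpolation=2)[:275],cv2.resize(b,(550,320),interpolation=2)]))
```

```text
(no output)
```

View pics/both.png

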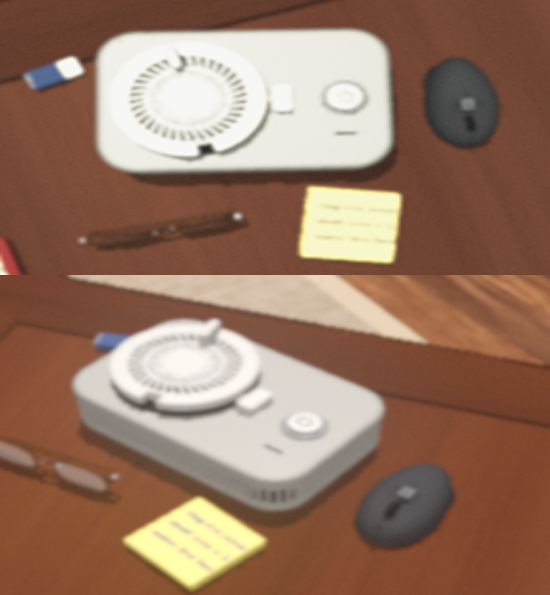

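The lid's notch (black gap, top crop ~205,148) faces the robot, and the rib (~180,60) faces away from it. That puts the rib at about 15° in world. Home is about 91°, so I'll turn the lid anticlockwise by roughly 77°. First I'll turn the tool and shut the gripper.

Emit:
drive_tool --pt "0 0 0.107 0 0 0 1" --pt "0 0 0.107 0 0 0 1" --pt "0 0 0.107 0 0 0 1" --pt "0 0 0.107 0 0 0 1" --pt "0 0 0.107 0 0 0 1" --pt "0 0 0.107 0 0 0 1" --pt "0 0 0.107 0 0 0 1" --pt "0 0 0.107 0 0 0 1"

```text
clock: 1.77
position: [243.6, 493.1, 245.3]
tool_rot: [0.613, 0.79, 0.0, -0.0]
wrist_force: [-0.4, -0.5, -0.4]
finger_gap: 0.3
finger_force: 0.0
```

Emit:
drive_tool --pt "0 0 0 -30 17 0 1" --pt "0 0 0 -30 17 0 1" --pt "0 0 0 -30 17 0 1" --pt "0 0 0 -30 17 0 1" --pt "0 0 0 -30 17 0 1" --pt "0 0 0 -30 17 0 1" --pt "0 0 0 -30 17 0 1" --pt "0 0 0 -30 17 0 1" --pt "0 0 0 -30 17 0 1" --pt "0 0 0 -30 17 0 1"

```text
clock: 2.6
position: [485.0, 244.5, 245.5]
tool_rot: [0.611, 0.792, 0.0, 0.0]
wrist_force: [0.4, 1.5, -0.1]
finger_gap: 0.3
finger_force: 0.0
```

Run:
```python
from h import *
s=get_state();print({k:np.round(s[k],3) for k in ("position","tool_rot","qpos","finger_gap")})
p=look("wrist",list(Z)[:6]);cv2.imwrite("pics/w1.png",p["img"]);print(np.round(p["tool_from_camera"],2),p["intrinsics"])
t=imaging.get_image("top")
for q in ((180,234),(312,190)): print(at(t,q,0),at(t,q,40))
```

```text
{'position': array([484.984, 244.478, 245.462]), 'tool_rot': array([0.611, 0.792, 0.   , 0.   ]), 'qpos': array([ 0.467,  0.07 ,  0.158,  1.659, -0.   ,  1.782]), 'finger_gap': np.float64(0.306)}
wrist lid_centre 0.96 [341.1 326.8] [528.7 158.9  85. ]
wrist lid_notch 0.78 [287.  319.6] [480.9 147.2  73. ]
wrist finger_rib 0.75 [393.9 325.3] [575.1 171.5  85. ]
wrist button_top 0.59 [344.2 327.8] [534.3 152.4  73.5]
[[   0.     -0.96   -0.29   73.3 ]
 [   1.      0.     -0.     -0.87]
 [   0.     -0.29    0.96 -129.49]
 [   0.      0.      0.      1.  ]] [[371.64829954   0.         316.7594138 ]
 [  0.         371.64829954 241.46940306]
 [  0.           0.           1.        ]]
[560.15702652 322.23311776   0.        ] [554.88260178 311.87596517  40.        ]
[656.83267043  47.01309354   0.        ] [647.31623252  48.73227086  40.        ]
```

View pics/w1.png

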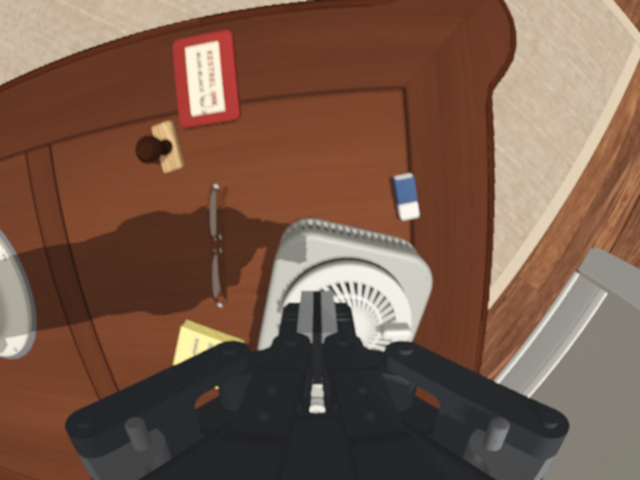

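The wrist view shows the open desk with no walls close by. The lid is partly hidden behind the fingers, with the rib at about (393,327). Next I go to the clockwise side of the rib, still above it.

Emit:
drive_tool --pt "0 0 0 -20.6 11.3 14 1" --pt "0 0 0 -20.6 11.3 14 1" --pt "0 0 0 -20.6 11.3 14 1" --pt "0 0 0 -20.6 11.3 14 1" --pt "0 0 0 -20.6 11.3 14 1" --pt "0 0 0 -20.6 11.3 14 1" --pt "0 0 0 0 0 0 1"

```text
clock: 3.58
position: [581.5, 141.8, 157.9]
tool_rot: [0.611, 0.791, -0.002, -0.001]
wrist_force: [-0.3, 0.8, -0.1]
finger_gap: -0.0
finger_force: 0.0
```

Run:
```python
from h import *
p=look("wrist",list(Z)[1:6]);cv2.imwrite("pics/w2.png",p["img"])
p=look("top",["finger_rib","lid_centre"])
```

```text
wrist lid_centre 0.71 [239.2 212. ] [530.3 158.9  85. ]
wrist lid_notch 0.63 [162.3 210.5] [479.3 144.8  73. ]
wrist locating_pin 0.74 [235.1 285.4] [534.7 107.6  72. ]
wrist finger_rib 0.85 [318.5 209.6] [573.3 171.4  85. ]
```

View pics/w2.png

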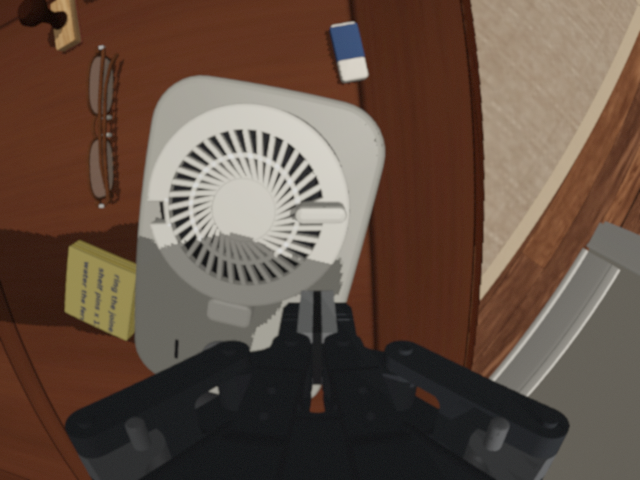

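Emit:
drive_tool --pt "0 0 0 0 0 17 1" --pt "0 0 0 0 0 17 1" --pt "0 0 0 0 0 17 1" --pt "0 0 0 0 0 1 1" --pt "0 0 0 5 0 0 1" --pt "0 0 0 5 0 0 1" --pt "0 0 0 3 0 0 1"

```text
clock: 4.62
position: [578.0, 157.1, 110.8]
tool_rot: [0.611, 0.792, 0.001, 0.001]
wrist_force: [-0.8, 0.1, -0.4]
finger_gap: 0.1
finger_force: 0.0
```

Emit:
drive_tool --pt "0 0 -0.1 4.5 1.45 0 1" --pt "0 0 -0.1 4.5 1.45 0 1" --pt "0 0 -0.1 4.5 1.45 0 1" --pt "0 0 -0.1 4.5 1.45 0 1"

```text
clock: 4.95
position: [576.3, 175.1, 110.6]
tool_rot: [0.439, 0.898, 0.0, 0.001]
wrist_force: [-0.6, -3.2, 0.9]
finger_gap: -0.1
finger_force: 1.2
```

Run:
```python
from h import *
p=look("wrist",list(Z)[1:6]);cv2.imwrite("pics/w3.png",p["img"])
p=look("top",["finger_rib","lid_notch"])
```

```text
wrist lid_centre 0.68 [222.  266.4] [532.1 159.8  85. ]
wrist lid_notch 0.83 [128.8 255.1] [488.5 126.9  73. ]
wrist locating_pin 0.85 [180.2 333. ] [534.4 105.   72. ]
wrist finger_rib 0.73 [317.2 266. ] [566.1 186.8  85. ]
```

Emit:
drive_tool --pt "0 0 0 -1 0 2 1" --pt "0 0 0 1 0 2 1" --pt "0 0 -0.1 4.5 1.45 0 1" --pt "0 0 -0.1 4.5 1.45 0 1" --pt "0 0 -0.1 4.5 1.45 0 1" --pt "0 0 -0.1 4.5 1.45 0 1" --pt "0 0 -0.1 4.5 1.45 0 1" --pt "0 0 -0.1 4.5 1.45 0 1" --pt "0 0 -0.1 4.5 1.45 0 1"

```text
clock: 6.15
position: [556.5, 200.4, 105.0]
tool_rot: [0.105, 0.994, -0.0, 0.0]
wrist_force: [2.6, -3.2, -0.4]
finger_gap: -0.1
finger_force: 1.3
```

Run:
```python
from h import *
p=look("wrist",list(Z)[1:6]);cv2.imwrite("pics/w4.png",p["img"])
p=look("top",["finger_rib","lid_centre","lid_notch","locating_pin"])
p=look("scene",["finger_rib","lid_centre","lid_notch","locating_pin"])
```

```text
wrist lid_centre 0.79 [215.5 272.5] [532.3 158.9  85. ]
wrist lid_notch 0.64 [123.3 261.3] [520.9 106.4  73. ]
wrist locating_pin 0.59 [132.4 283.5] [533.8 106.4  72. ]
wrist finger_rib 0.69 [315.2 270.1] [540.1 202.4  85. ]
wrist button_top 0.7 [ 45.1 306. ] [536.6  36.6  73.5]
top lid_centre 0.64 [254.9 242.9] [532.8 159.2  85. ]
top lid_notch 0.89 [280.7 246.6] [527.2 110.6  73. ]
top locating_pin 0.65 [282.2 240.9] [538.4 107.8  72. ]
scene finger_rib 0.48 [279.7 206.4] [539.7 203.3  85. ]
scene lid_centre 0.55 [291.1 218.4] [530.7 163.3  85. ]
scene lid_notch 0.93 [311.7 240.3] [522.1 101.8  73. ]
scene locating_pin 0.8 [312.5 234.6] [534.6 110.7  72. ]
```

View pics/w4.png

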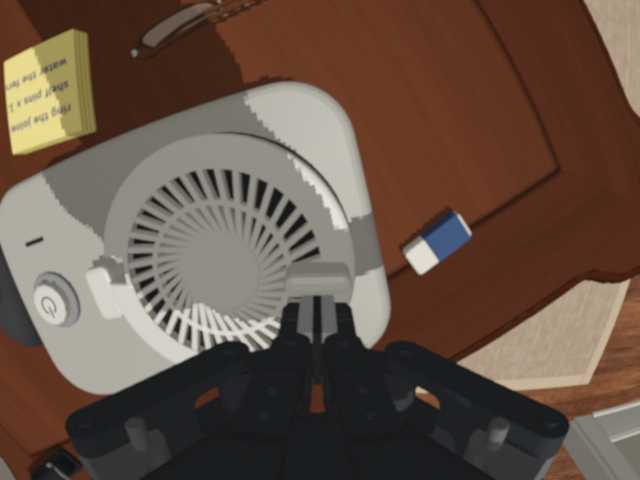

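The rib is flush on the fingertip and the lid is about 13° short. The switch block is at about (105,285) and the rib at about (318,270). I'll go on by about 10°.

Emit:
drive_tool --pt "0 0 -0.06 2.7 0.87 0 1" --pt "0 0 -0.06 2.7 0.87 0 1" --pt "0 0 -0.06 2.7 0.87 0 1" --pt "0 0 0 0 0 0 1"

```text
clock: 7.28
position: [548.8, 204.5, 105.3]
tool_rot: [0.016, 1.0, -0.0, 0.0]
wrist_force: [1.1, -0.3, -0.6]
finger_gap: -0.3
finger_force: 0.8
```

```bash
cat >> h.py <<'E'
def angs(n=4):
    acc={}
    for i in range(n):
        st=get_state();pic=imaging.get_image("wrist")
        for k in list(Z)[1:6]:
            r=pinpoint(k,pic)
            if r and r[0]["p"]>.4: acc.setdefault(k,[]).append(at(pic,r[0]["position"],Z[k],st))
    m={k:np.median(v,0) for k,v in acc.items()}
    for k in m: print(k,len(acc[k]),np.round(m[k],1),np.round(np.std(acc[k],0)[:2],1))
    c=m["lid_centre"]
    for k in m: d=m[k]-c;print(k,"ang",round(np.degrees(np.arctan2(d[1],d[0])),1),"r",round(np.hypot(d[0],d[1]),1))
    return pic,st
E
python3 - <<'E'
from h import *
p,s=angs()
cv2.imwrite("pics/w5.png",cv2.resize(p["img"][180:380,60:380],None,fx=2.4,fy=2.4,interpolation=2))
v=R.from_quat(s["tool_rot"]).as_matrix()[:,0];print("tool x",np.degrees(np.arctan2(v[1],v[0]))%360,s["position"],s["wrist_force"])
E
```

```text
lid_centre 4 [532.7 158.3  85. ] [ 7.7 54.1]
lid_notch 4 [532.7 106.1  73. ] [0.2 0.6]
locating_pin 4 [534.3 104.9  72. ] [0.6 0.4]
finger_rib 4 [533.5 204.1  85. ] [0.2 0.8]
button_top 4 [535.3  38.8  73.5] [0.6 1.4]
lid_centre ang 0.0 r 0.0
lid_notch ang -90.0 r 52.3
locating_pin ang -88.4 r 53.5
finger_rib ang 89.1 r 45.8
button_top ang -88.8 r 119.6
tool x 178.00294564406778 [548.79523835 204.57305511 105.31085182] [ 0.97360176 -1.91286699  0.1976182 ]
```

View pics/w5.png

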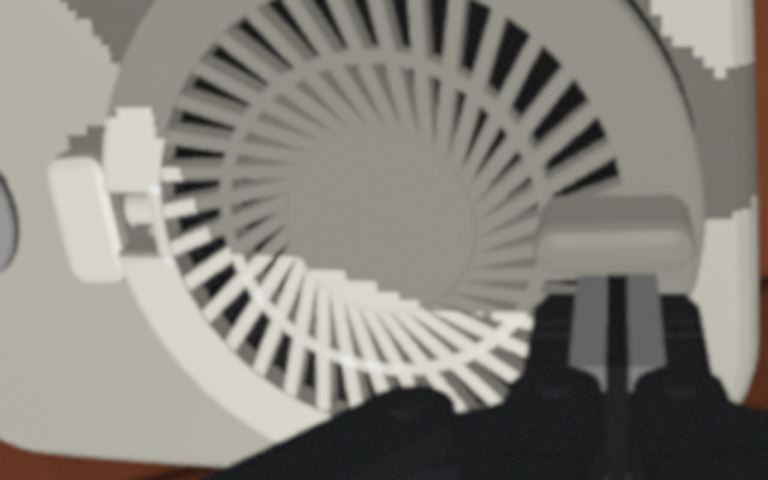

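The notch (crop ~140,225) has nearly reached the pin (~140,208), with about 2–4° left. One more small step.

Emit:
drive_tool --pt "0 0 -0.022 1.0 0.3 0 1" --pt "0 0 -0.023 1.0 0.3 0 1" --pt "0 0 0 0 0 0 1"

```text
clock: 8.73
position: [546.7, 205.3, 105.3]
tool_rot: [-0.006, 1.0, -0.0, 0.0]
wrist_force: [1.4, -1.8, 0.3]
finger_gap: -0.1
finger_force: 1.1
```

Run:
```python
from h import *
p,s=angs()
cv2.imwrite("pics/w6.png",cv2.resize(p["img"][220:310,60:180],None,fx=6,fy=6,interpolation=2))
v=R.from_quat(s["tool_rot"]).as_matrix()[:,0];print("tool x",np.degrees(np.arctan2(v[1],v[0]))%360,s["position"],s["wrist_force"])
```

```text
lid_centre 4 [532.9 159.2  85. ] [0.6 0.4]
lid_notch 3 [534.3 105.4  73. ] [0.5 0.9]
locating_pin 4 [533.9 105.4  72. ] [0.8 0.5]
finger_rib 4 [530.5 203.8  85. ] [0.3 0.4]
button_top 4 [535.3  39.2  73.5] [0.3 1.2]
lid_centre ang 0.0 r 0.0
lid_notch ang -88.4 r 53.8
locating_pin ang -88.9 r 53.8
finger_rib ang 93.0 r 44.7
button_top ang -88.8 r 120.0
tool x 180.58385299582994 [546.76254547 205.2234633  105.28055743] [ 1.64227896 -0.4593266   0.49186868]
```

View pics/w6.png

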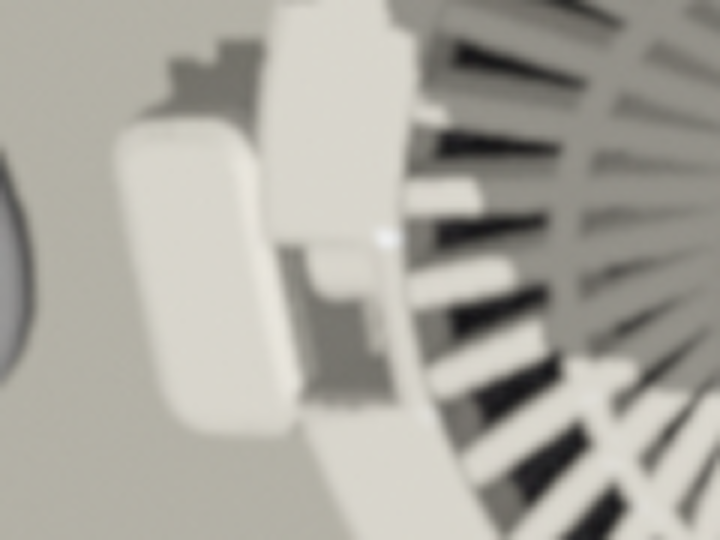

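The pin sits inside the notch now: notch at rows 243–405, pin at 243–295. Allowing for parallax, that matches alignment to within about 1°. I'll back off, rise and hover over the hub to check.

Emit:
drive_tool --pt "0 0 0 -5 0 0 1" --pt "0 0 0 -5 0 0 1" --pt "0 0 0 0 0 -22 1" --pt "0 0 0 0 0 -23 1" --pt "0 0 0 8 -15 0 1" --pt "0 0 0 8 -15 0 1" --pt "0 0 0 9 -16 0 1" --pt "0 0 0 0 0 0 1"

```text
clock: 10.6
position: [531.5, 157.3, 150.6]
tool_rot: [-0.004, 1.0, -0.0, -0.0]
wrist_force: [-1.0, -0.9, -0.2]
finger_gap: 0.0
finger_force: 0.0
```

Run:
```python
from h import *
p,s=angs()
cv2.imwrite("pics/w7.png",cv2.resize(p["img"][160:280,100:420],None,fx=2.5,fy=2.5,interpolation=2))
print(s["position"],s["tool_rot"])
```

```text
lid_centre 4 [533.  158.8  85. ] [0.6 0.8]
lid_notch 4 [534.7 105.9  73. ] [0.5 0.8]
locating_pin 4 [532.8 106.6  72. ] [1.1 0.8]
finger_rib 4 [529.1 204.2  85. ] [0.4 0.7]
button_top 4 [534.6  38.1  73.5] [0.9 0.3]
lid_centre ang 0.0 r 0.0
lid_notch ang -88.2 r 53.0
locating_pin ang -90.2 r 52.2
finger_rib ang 94.9 r 45.6
button_top ang -89.2 r 120.7
[532.22968243 159.05247877 150.2886604 ] [-5.08053264e-03  9.99987094e-01 -8.87138705e-06 -5.46363040e-06]
```

View pics/w7.png

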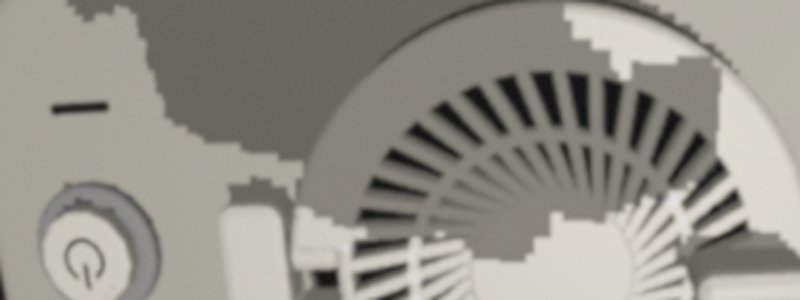

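```bash
cat >> h.py <<'E'
def proj(pic,st,P):
    K=np.array(pic["intrinsics"]);W=np.eye(4);W[:3,:3]=R.from_quat(st["tool_rot"]).as_matrix();W[:3,3]=st["position"]
    T=np.linalg.inv(W@np.array(pic["tool_from_camera"]))
    c=P@T[:3,:3].T+T[:3,3];rho=np.linalg.norm(c[...,:2],axis=-1);th=np.arctan2(rho,c[...,2])
    return c[...,:2]/rho[...,None]*th[...,None]*K[0,0]+K[:2,2]
def ortho(pic,st,z,xr,yr,s):  # up=-x, right=+y
    X,Y=np.meshgrid(np.arange(xr[0],xr[1],1/s),np.arange(yr[0],yr[1],1/s),indexing="ij")
    m=proj(pic,st,np.stack([X,Y,X*0+z],-1)).astype(np.float32)
    return cv2.remap(pic["img"],m[...,0],m[...,1],cv2.INTER_CUBIC)
E
python3 - <<'E'
from h import *
s=get_state();p=imaging.get_image("wrist")
o=ortho(p,s,85,(470,600),(20,220),4)
for x in range(480,600,10): cv2.line(o,(0,(x-470)*4),(6 if x%50 else 14,(x-470)*4),(0,0,255),1)
for y in range(30,220,10): cv2.line(o,((y-20)*4,0),((y-20)*4,6 if y%50 else 14),(0,0,255),1)
c=(int((158.9-20)*4),int((532.6-470)*4))
cv2.circle(o,c,240,(0,255,0),1);cv2.circle(o,c,76,(0,255,0),1)
for a in (89,91.3,94):
    u=np.array([np.sin(np.radians(a)),np.cos(np.radians(a))])
    for r0,r1 in ((-250,-180),(110,240)): cv2.line(o,tuple(int(v) for v in c+u*r0),tuple(int(v) for v in c+u*r1),(255,0,0),1)
cv2.imwrite("pics/w8.png",o)
E
```

```text
(no output)
```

View pics/w8.png

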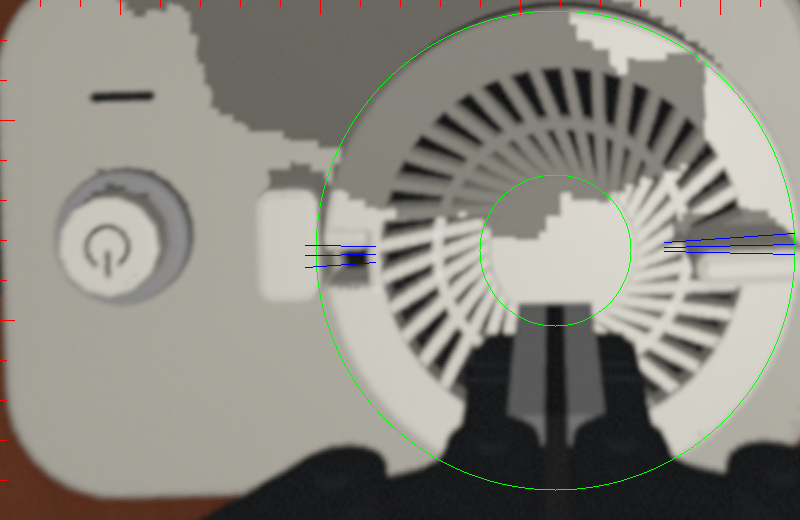

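The plan view shows the notch centre at about (350,260), the block centre at (288,246) and the rib top at about row 268. Worked out, the lid is at about 92.7° against a target of about 91.5°. That's within tolerance, so I'll press on the hub gently.

Emit:
drive_tool --pt "0 0 0 0 0 20 1" --pt "0 0 0 0 0 20 1" --pt "0 0 0 0 0 8 1" --pt "0 0 0 0 0 2 1" --pt "0 0 0 0 0 1 1" --pt "0 0 0 0 0 1 1" --pt "0 0 0 0 0 1 1" --pt "0 0 0 0 0 1 1"

```text
clock: 12.52
position: [532.7, 159.2, 97.5]
tool_rot: [-0.005, 1.0, 0.0, 0.001]
wrist_force: [-0.6, -0.7, 6.0]
finger_gap: -0.1
finger_force: 2.5
```

Emit:
drive_tool --pt "0 0 0 0 0 1 1" --pt "0 0 0 0 0 1 1"

```text
clock: 12.68
position: [532.7, 159.2, 95.2]
tool_rot: [-0.005, 1.0, 0.0, 0.001]
wrist_force: [-0.3, -0.0, 5.5]
finger_gap: -0.0
finger_force: 2.5
```

Emit:
drive_tool --pt "0 0 0 0 0 1 1" --pt "0 0 0 0 0 1 1"

```text
clock: 12.85
position: [532.7, 159.2, 92.9]
tool_rot: [-0.005, 1.0, 0.0, 0.001]
wrist_force: [0.1, 1.0, 5.6]
finger_gap: 0.1
finger_force: 2.5
```

It has gone 6 mm down at a steady 5.6 N, so the notch has passed over the pin. I'll press until it bottoms out.

Emit:
drive_tool --pt "0 0 0 0 0 1 1" --pt "0 0 0 0 0 1 1"

```text
clock: 13.02
position: [532.7, 159.2, 90.8]
tool_rot: [-0.005, 1.0, 0.0, 0.001]
wrist_force: [-2.2, 0.2, 17.4]
finger_gap: 0.2
finger_force: 9.1
```

Emit:
drive_tool --pt "0 0 0 0 0 0.7 1" --pt "0 0 0 0 0 0 1"

```text
clock: 13.18
position: [532.7, 159.2, 90.9]
tool_rot: [-0.005, 1.0, 0.0, 0.001]
wrist_force: [-1.2, -1.0, 12.1]
finger_gap: -0.1
finger_force: 6.0
```

Emit:
drive_tool --pt "0 0 0 0 0 1 1" --pt "0 0 0 0 0 0 1"

```text
clock: 13.35
position: [532.8, 159.2, 90.8]
tool_rot: [-0.005, 1.0, 0.0, 0.001]
wrist_force: [-4.3, -0.6, 19.5]
finger_gap: 0.4
finger_force: 9.3
```

Emit:
drive_tool --pt "0 0 0 0 0 -5 1" --pt "0 0 0 0 0 -15 1" --pt "0 0 0 0 0 -20 1" --pt "0 0 0 0 0 -14 1" --pt "0 0 0 0 -20 0 1" --pt "0 0 0 0 -30 0 1" --pt "0 0 0 0 -30 0 1" --pt "0 0 0 0 0 0 1"

```text
clock: 14.02
position: [532.7, 75.5, 142.1]
tool_rot: [-0.004, 1.0, -0.001, -0.001]
wrist_force: [0.4, 0.3, -0.0]
finger_gap: 0.2
finger_force: 0.0
```

Run:
```python
from h import *
Z["lid_centre"]=77;Z["finger_rib"]=77;Z["lid_notch"]=65
p,s=angs();print(s["position"],s["tool_rot"])
o=ortho(p,s,77,(470,600),(20,220),4)
c=(int((158.9-20)*4),int((532.6-470)*4));cv2.circle(o,c,240,(0,255,0),1)
cv2.imwrite("pics/w9.png",o)
```

```text
lid_centre 4 [534.1 159.5  77. ] [ 2.2 27. ]
lid_notch 4 [534.3 106.   65. ] [1.  0.8]
locating_pin 4 [532.9 105.2  72. ] [0.7 1.2]
finger_rib 4 [530.4 205.8  77. ] [1.  0.4]
button_top 3 [534.9  40.3  73.5] [0.2 0.1]
lid_centre ang 0.0 r 0.0
lid_notch ang -89.7 r 53.4
locating_pin ang -91.2 r 54.3
finger_rib ang 94.6 r 46.4
button_top ang -89.6 r 119.2
[533.06888315  79.08372144 142.60261708] [-5.10238239e-03  9.99986982e-01 -9.10427211e-06  2.14344819e-05]
```

View pics/w9.png

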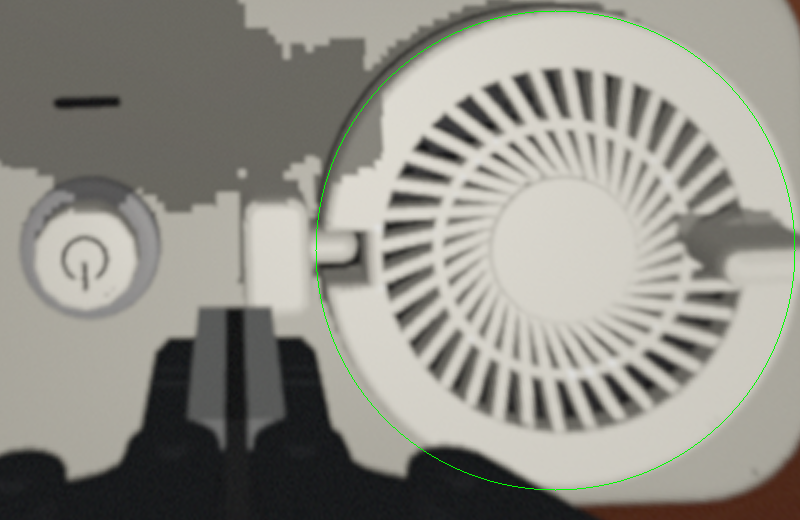

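The lid is home: the pin lies inside the notch at about (345,247), and the tip stopped at z = 77. Now the button, at about (535.3, 40.2).

Emit:
drive_tool --pt "0 0 0 -0.9 -19.5 0 1" --pt "0 0 0 -0.9 -19.5 0 1" --pt "0 0 0 0 0 20 1" --pt "0 0 0 0 0 20 1" --pt "0 0 0 0 0 12 1" --pt "0 0 0 0 0 2 1" --pt "0 0 0 0 0 2 1" --pt "0 0 0 0 0 1 1" --pt "0 0 0 0 0 1 1"

```text
clock: 15.97
position: [535.6, 40.3, 85.6]
tool_rot: [-0.005, 1.0, 0.0, 0.001]
wrist_force: [-2.3, -0.2, 2.9]
finger_gap: 0.1
finger_force: 1.3
```

Emit:
drive_tool --pt "0 0 0 0 0 1 1" --pt "0 0 0 0 0 1 1"

```text
clock: 16.13
position: [535.6, 40.3, 83.4]
tool_rot: [-0.005, 1.0, 0.0, 0.001]
wrist_force: [-1.2, -0.3, 3.8]
finger_gap: 0.3
finger_force: 2.1
```

Tip at 69.4, with 3.8 N on it.

Emit:
drive_tool --pt "0 0 0 0 0 1 1" --pt "0 0 0 0 0 0.5 1" --pt "0 0 0 0 0 0.5 1" --pt "0 0 0 0 0 0 1"

```text
clock: 16.47
position: [535.7, 40.3, 82.4]
tool_rot: [-0.005, 1.0, 0.0, 0.001]
wrist_force: [-5.5, 0.4, 13.9]
finger_gap: -0.2
finger_force: 7.0
```

The button is fully in: tip at 68.4, with the force jumping to 14 N. Now release it and retreat.

Emit:
drive_tool --pt "0 0 0 0 0 -3 1" --pt "0 0 0 0 0 -5 1" --pt "0 0 0 0 0 -20 1" --pt "0 0 0 0 0 -30 1" --pt "0 0 0 0 0 -30 1" --pt "0 0 0 0 0 -30 1" --pt "0 0 0 0 0 -30 1" --pt "0 0 0 0 0 0 1"

```text
clock: 17.13
position: [536.8, 40.2, 234.7]
tool_rot: [-0.005, 1.0, 0.0, 0.004]
wrist_force: [1.1, 0.4, 0.0]
finger_gap: 0.0
finger_force: 0.0
```

Run:
```python
from h import *
Z["lid_centre"]=77;Z["finger_rib"]=77;Z["lid_notch"]=65
look("top");look("scene")
print(get_state()["position"],get_state()["wrist_force"])
```

```text
top purifier 0.57 [277.6 248.8] [530.1 119.1   0. ]
top lid_centre 0.57 [257.1 242.9] [533.7 155.7  77. ]
top lid_notch 0.72 [281.4 241.4] [538.3 109.5  65. ]
top locating_pin 0.74 [281.2 244.8] [530.8 109.7  72. ]
top finger_rib 0.46 [231.5 244.2] [530.9 204.3  77. ]
top spectacles 0.8 [248.3 309.3] [404.9 177.9   0. ]
top mouse 0.73 [230.9 245.7] [536.2 216.4   0. ]
top eraser 0.67 [203.9 227.9] [573.3 273.3   0. ]
scene purifier 0.63 [309.6 254.9] [533.7 120.1   0. ]
scene lid_centre 0.9 [294.4 222.3] [532.3 156.4  77. ]
scene lid_notch 0.56 [315.5 240.8] [530.8  99.8  65. ]
scene locating_pin 0.62 [311.4 238.3] [526.1 106.1  72. ]
scene finger_rib 0.46 [279.3 213.5] [530.  195.9  77. ]
scene button_top 0.66 [385.1 300.8] [502.  -86.1  73.5]
scene spectacles 0.82 [241.2 280.6] [396.6 181.4   0. ]
scene sticky_notes 0.59 [297.1 321.5] [400.9  33.7  -0. ]
scene mouse 0.72 [382.5 302.5] [537.9 -63.5   0. ]
scene eraser 0.64 [269.9 211.2] [569.1 271.4   0. ]
[535.26738836  40.1090339  228.6000781 ] [ 0.40595498  0.30985593 -0.35942179]
```

```bash
python3 -c "
from rig import close_job
print(close_job())"
```

```text
the job is handed in; nothing more can be done
None
```

I turned the lid by its rib until the notch was over the pin, pressed it fully home, then pushed the power button fully in and released it. I handed the job in at about 17 s, with the arm clear and the other desk items apparently where they were; no verdict came back.

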